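# Set up a rail for crosscutting at the middle length stop

### The job

Get the pine rail ready for sawing: tip it over off its narrow edge so that it lies flat on the sawing board, flip the middle one of the three length stops on the fence down, and push the rail flush along the fence with its left end (as the robot sees it) up against that stop. Do it all by pushing with the fingers: do not lift or carry the rail. Leave the other two stops thrown back and everything else where it lies.

Things in the scene. Friction and masses are not known exactly. Their poses are not given: they have to be found in the camera images.
- board: the sawing board, fixed to the bench (position and yaw vary): a plywood base 18 mm thick, x from -140 to +120 mm, y from -420 to +400 mm, with a fence along its far side. Origin on the bench at z = 0 (underside of the base); x points away from the robot, square to the fence; y to the robot's left, along the fence.
- fence (a point): a point on the front top edge of the fence, at x = +50 mm, y = 0, z = 78 mm of the board; axes as the board's. The fence's front face (towards the robot) is the upright plane through it; the fence is 30 mm deep and 60 mm high above the base: dark hardwood with a saw kerf (y = -150 mm) at the right, aluminium extrusion from y = -100 to +400 mm carrying three identical flip stops.
- rail: planed pine rail, 320 mm long, 60 mm wide, 25 mm thick, about 0.24 kg, loose. It starts standing on its narrow edge on the front part of the board's base, 60 mm tall, roughly parallel to the fence (within 0.1 rad) and to the right of the middle stop. Origin at its centre; y along its length (to the robot's left), x through its thickness, z across its width (z is up at the start).
- rail_left (a point): centre of the rail's left end face (+y end). Axes as the rail's.
- rail_right (a point): centre of the rail's right end face (-y end). Axes as the rail's.
- stop_near (a joint): paddle hinge of the right-hand (nearest the saw kerf) flip stop: 0 = down, hanging in front of the fence (working position); 1.57 = level, pointing at the robot; 3.14 = straight up; about 3.44 = thrown back, leaning away from the robot (as found). It turns almost freely: pushed past straight up towards the robot it swings down to 0 by itself.
- stop_near_pivot (a point): centre of the pivot pin of the right-hand (nearest the saw kerf) flip stop, in the middle of its paddle's width: 91 mm above the bench, 7 mm in front of the fence face. Axes as the board's.
- stop_mid (a joint): paddle hinge of the middle flip stop: 0 = down, hanging in front of the fence (working position); 1.57 = level, pointing at the robot; 3.14 = straight up; about 3.44 = thrown back, leaning away from the robot (as found). It turns almost freely: pushed past straight up towards the robot it swings down to 0 by itself.
- stop_mid_pivot (a point): centre of the pivot pin of the middle flip stop, in the middle of its paddle's width: 91 mm above the bench, 7 mm in front of the fence face. Axes as the board's.
- stop_far (a joint): paddle hinge of the left-hand (farthest from the saw kerf) flip stop: 0 = down, hanging in front of the fence (working position); 1.57 = level, pointing at the robot; 3.14 = straight up; about 3.44 = thrown back, leaning away from the robot (as found). It turns almost freely: pushed past straight up towards the robot it swings down to 0 by itself.
- stop_far_pivot (a point): centre of the pivot pin of the left-hand (farthest from the saw kerf) flip stop, in the middle of its paddle's width: 91 mm above the bench, 7 mm in front of the fence face. Axes as the board's.
- stop_mid_tip (a point): free end of the middle stop's paddle (all three alike): an aluminium bar 20 mm wide along the fence, 10 mm thick, 68 mm long from pivot to free end, 0.09 kg. Thrown back, it ends 156 mm above the bench, 13 mm behind the fence face's plane; down, it ends 5 mm above the base, 2 mm off the fence, and its right side, 10 mm right of the pivot's centre, stops the rail.
- stop_mid_knob (a point): top centre of the middle stop's round black clamp knob, 26 mm across, 120 mm above the bench, 32 mm left of the pivot and 18 mm behind the fence face. It stands on the clamp block (fixed, 30 mm deep, from 14 mm right to 48 mm left of the pivot, top 100 mm above the bench).
- offcut: pine offcut 60 x 85 x 25 mm lying on the board's base to the left of the rail, bystander; origin under its centre
- pencil: red flat carpenter's pencil, 170 mm long, 8 mm high, lying on the left front of the board's base, bystander; origin under its centre
- saw: tenon saw lying flat on the bench to the left of the board, about 360 mm long, 22 mm high, bystander
- hammer: hammer lying on the bench to the right of the board, bystander
- chisel: chisel with an orange handle, 250 mm long, lying on the bench behind the board, bystander
- square: try square with a dark wooden stock, lying on the bench behind the right of the board, bystander
- glue: white glue bottle, 64 mm across and 170 mm high, standing on the bench behind the board, bystander; origin under its centre
- tin: open metal tin, 76 mm across and 70 mm high, on the bench in front of the right end of the board, bystander; origin under its centre
Things that resemble listed ones, but are neither listed nor needed, are in the scene too. What is meant by the offcut is not pink or turquoise, and is the larger of those in its own colour.

How it is judged (in metres and radians):
At the end, for the whole second after the job is handed in: The middle stop's paddle hangs down (within 0.12 rad), the other two are still thrown back, the rail lies flat on the base, at rest, both its ends within 4 mm of the fence face and its left end within 4 mm of the middle stop's paddle (value of joint stop_mid below 0.12 rad and value of joint each of stop_near, stop_far above 3 rad and (angle between rail's own x axis and vertical below 0.05 rad or angle between rail's own x axis and vertical above 3.09 rad) and height (world z) of rail below 0.034 m and y of rail_left in the frame of stop_mid_pivot between -0.014 and -0.006 m and x of rail_left in the frame of board between 0.016 and 0.024 m and x of rail_right in the frame of board between 0.016 and 0.024 m and linear speed of rail below 0.01 m/s); the robot touches nothing.
It fails at once if the rail is lifted or carried: on edge or tipping, its centre more than 50 mm above the board's base (30 mm standing on edge), or lying flat and more than 18 mm clear of the base (height (world z) of rail above 0.068 m or (height (world z) of rail above 0.049 m and (angle between rail's own x axis and vertical below 0.25 rad or angle between rail's own x axis and vertical above 2.89 rad))).
It fails at once if one of the other two stops is flipped (value of joint any of stop_near, stop_far below 3 rad).
It fails at once if a bystander is moved by more than 30 mm (distance of any of offcut, pencil, saw, hammer, chisel, square, glue, tin from where it was at the start of the episode above 0.03 m).
It also fails if it takes over 72 s, if anything falls off the work surface, if the arm or the gripper's body presses on something with over 40 N, if the wrist force passes 120 N, or if a joint passes its speed limit or range.

### The arm

A 6-joint arm with a two-finger parallel gripper is mounted at the origin on the work surface. World frame = base frame: x ahead of the robot, y to its left, z up, the work surface at z = 0. Lengths are in mm, angles in rad, forces in N, time in s.
With the tool pointing down it reaches from about 275 to 750 mm from the base axis. Payload 10.2 kg.
Tool frame: the origin (TCP) lies at the very end of the fingers, on their centre line; the grasp point (between the pads) lies 19 mm behind it; z points along the fingers, y is the line along which they close (so a half turn about z gives the same grasp; the last joint's range is limited). The gripper opens to 85 mm and grips with 20 to 120 N. Pads are 22 mm wide; open, the fingers measure 114 mm over their backs; the gripper's body (76 mm by 85 mm) begins 54 mm behind the grasp point. The pads swing forward as they close: fully open they stand 13 mm farther back than shut.
Start: joints at [-1.562, 0.313, 1.498, -0, 1.331, -0.223], TCP at [120.594, -510.968, 231.294] pointing down, gripper open.
Joint ranges: [-2.94, 2.94], [-0.97, 2.17], [0.19, 2.56], [-1.23, 4.37], [0.02, 3.11], [-2.88, 2.88]. Speed limits (rad/s): [2.39, 2.39, 3.01, 3.14, 3.14, 3.14].

### API

Orientations are given as a unit quaternion [w, x, y, z].
In Python, from rig import ctrl gives the robot as it stands.
- The arm moves only by the tool step_arm, never from a script. Its argument "increments" is a list of rows, each a list of 3 entries, a list of its own where there are three numbers: the shift along the tool's x, y, z in cm, then the turn, a rotation vector about the tool's x, y, z in degrees, then the opening in per cent of the stroke, from 0 (shut) to 100 (fully open). A call has 1 to 8 rows; each row is the pose to reach, as a shift and turn from the pose commanded when the call began, along the tool's axes at that moment; what a row does not reach only later rows make up. A row lasts 1/8 s, in which the tool goes at most 62.5 mm and 10.7 degrees, less where a joint would pass 70% of its speed; a pose out of reach is approached as far as the arm can. A call with a gripper value outside its range is refused whole. The fingers move at their own pace and stop on an object; "squeeze" is the grip in N (left out, the last holds). Time passes only in rows, so rows that repeat a pose let the fingers close. It gives the time, the measured TCP pose, the force, the opening and the grip force at its end, in the units of the state.
- ctrl.sense(): the state, without advancing time (a new reading comes with each control period).
- ctrl.capture(name): name is "side" or "top"; returns a dict with "img" (384x512x3 uint8, red, green, blue), "fx", "fy", "cx", "cy" (pixels), "k1" (the pictures are not rectified: a ray, as slopes to the right and down, at radius r is drawn at 1 + k1 r^2 times it, then the intrinsics apply), "extrinsics" (4x4, takes a point from camera to world coordinates). Camera axes: x right, y down, z forward; pixel columns grow to the right and rows downward; lengths in mm; the calibration is good to about 2 mm. A picture is of the moment at which its call begins. There is no depth.
- ctrl.finish_job(): hands the job in; it is judged then, once.
The state is a dict: "time_s": time; "joints": joint angles; "dq": joint speeds; "tau": joint torques, N m; "eef_pos": TCP position; "ee_rot": TCP orientation; "force": force on the tool from outside, world axes, zero at the start; "wrist_torque": the same for the moment, N m; "grip_width": opening from 0.0 (shut) to 1.0 (fully open); "grip_force": force on a finger pad.
Only numpy, scipy, OpenCV 4.12 (cv2) and the standard library are available. Lean on these libraries where they do the work, as an engineer would, in place of code of your own. Each camera call takes 0.05 s, during which the arm holds its last target. There are 200 camera calls.

## Working session

There is one attempt and no reset: what is moved stays moved. The work goes in short steps, Python scripts to look and compute and a tool call to move; the robot and the scene stay as the last step left them, time stands still between calls to the robot, and variables do not carry over. Pictures are saved under pics/ and viewed, at most 10 in all, crops included, and the job is handed in when it is done.

Besides the shell and the picture viewer there is one more tool, called after "Emit:" as a command line: name --argument value ..., lists and objects as JSON in quotes. step_arm: Moves the arm, as the interface text tells. Its arguments: {"type":"object","properties":{"increments":{"type":"array"},"squeeze":{"type":"number"}},"required":["increments"]}

```bash
mkdir -p pics; ls; python3 - <<'E'
from rig import ctrl
import cv2, numpy as np
for n in("top","side"):
    c=ctrl.capture(n); cv2.imwrite(f"pics/{n}0.png",cv2.resize(c["img"][:,:,::-1],(800,600),interpolation=cv2.INTER_CUBIC)); np.save(f"{n}0.npy",c["img"])
    print(n,[c[k] for k in("fx","fy","cx","cy","k1")]); print(np.round(c["extrinsics"],3))
print(ctrl.sense())
E
```

```text
pics
top [464.40250845416506, 464.40250845416506, 255.65294018389486, 192.91905371581203, 0.01620561007595468]
[[-2.600000e-02 -9.890000e-01  1.440000e-01  2.857010e+02]
 [-9.990000e-01  2.900000e-02  1.500000e-02 -2.611600e+01]
 [-1.900000e-02 -1.430000e-01 -9.900000e-01  1.693905e+03]
 [ 0.000000e+00  0.000000e+00  0.000000e+00  1.000000e+00]]
side [374.01899943737703, 374.01899943737703, 257.2421054109827, 188.3220922132487, 0.01755610467503908]
[[-9.780000e-01 -1.680000e-01  1.260000e-01  3.484470e+02]
 [-2.090000e-01  7.510000e-01 -6.260000e-01  7.213960e+02]
 [ 1.000000e-02 -6.380000e-01 -7.700000e-01  1.041362e+03]
 [ 0.000000e+00  0.000000e+00  0.000000e+00  1.000000e+00]]
{'time_s': 0.1, 'joints': array([-1.56239458e+00,  3.13385542e-01,  1.49836908e+00, -8.00099483e-06,
        1.33100601e+00, -2.23403739e-01]), 'dq': array([ 0.00071171, -0.00432566, -0.00070896, -0.00076883,  0.00180138,
       -0.00232008]), 'tau': array([ 2.28722318e-03, -4.12903225e+01, -2.60143125e+01, -2.05481047e-04,
        3.01262124e-03, -5.80468708e-06]), 'eef_pos': array([ 120.59316881, -510.72063326,  230.79365913]), 'ee_rot': array([-5.81033087e-04,  9.93290513e-01,  1.15644350e-01,  5.87953252e-05]), 'force': array([-0.37526425,  0.73196231, -0.02136915]), 'wrist_torque': array([ 0.01618732, -0.03788187,  0.0180421 ]), 'grip_force': 0.0, 'grip_width': 1.002993336224827}
```

View pics/top0.png

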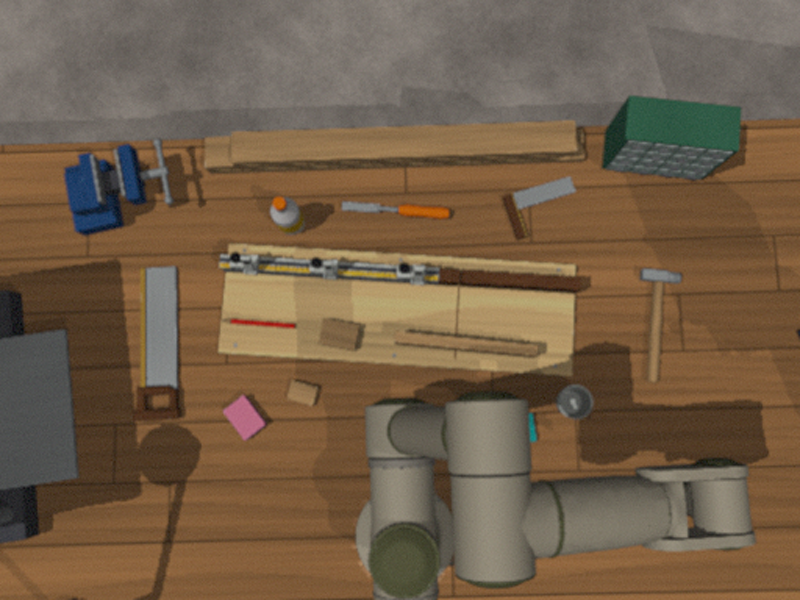

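View pics/side0.png

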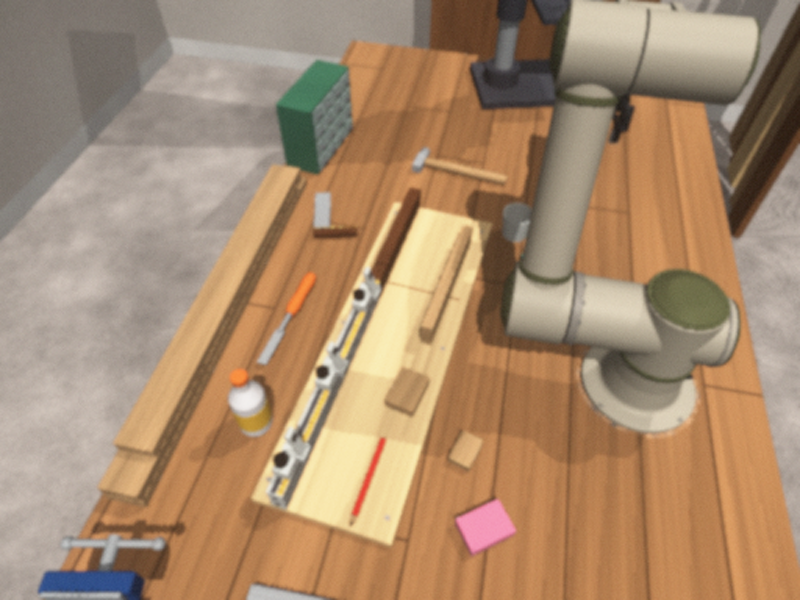

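Top view: the rail runs (396,333)–(540,350). The offcut candidates are brown (341,333) on the board, a smaller brown (303,392) on the bench, pink (245,417) and turquoise (532,427). The offcut is therefore (341,333). Knobs are at (235,258), (316,264) and (404,267); the middle stop is the one at about (323,268). Next is a close crop of both views.

```bash
python3 - <<'E'
import cv2, numpy as np
a=np.load("top0.npy")[150:245,136:376,::-1]; b=np.load("side0.npy")[115:350,160:320,::-1]
cv2.imwrite("pics/tcrop.png",cv2.resize(a,(800,317),interpolation=cv2.INTER_CUBIC)) # scale 3.333
cv2.imwrite("pics/scrop.png",cv2.resize(b,None,fx=2.5,fy=2.5,interpolation=cv2.INTER_CUBIC))
E
```

```text
(no output)
```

View pics/tcrop.png

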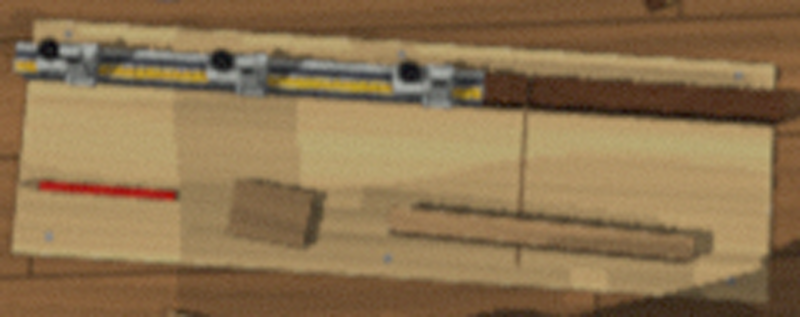

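View pics/scrop.png

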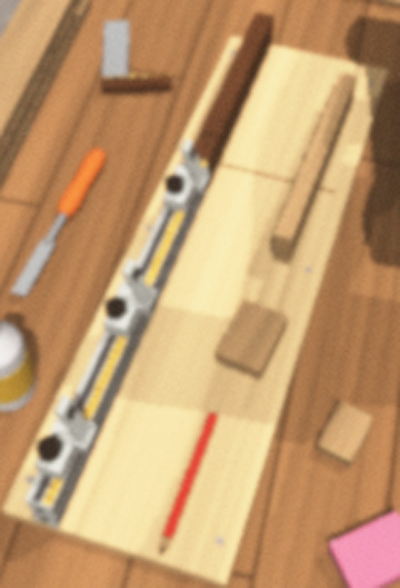

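```bash
cat > h.py <<'E'
import numpy as np
C={"top":(464.4025,255.653,192.919,.016206),"side":(374.019,257.242,188.322,.017556)}
def E():
    import json
    return {k:np.array(v) for k,v in json.load(open("ext.json")).items()}
def proj(n,P):
    f,cx,cy,k=C[n]; T=np.linalg.inv(E()[n]); p=T[:3,:3]@P+T[:3,3]; s=p[:2]/p[2]; s=s*(1+k*(s@s)); return s*f+[cx,cy]
def back(n,uv,z):
    f,cx,cy,k=C[n]; d=(np.array(uv)-[cx,cy])/f; s=d.copy()
    for _ in range(9): s=d/(1+k*(s@s))
    T=E()[n]; r=T[:3,:3]@np.array([*s,1]); return T[:3,3]+r*(z-T[2,3])/r[2]
tc=lambda u,v:[(u+.5)/3.3333-.5+136,(v+.5)/3.3333-.5+150]
sc=lambda u,v:[(u+.5)/2.5-.5+160,(v+.5)/2.5-.5+115]
E
python3 - <<'E'
from rig import ctrl
import json
json.dump({n:ctrl.capture(n)["extrinsics"].tolist() for n in("top","side")},open("ext.json","w"))
from h import *
from scipy.optimize import least_squares
L=np.array
def R(t): return L([[np.cos(t),-np.sin(t)],[np.sin(t),np.cos(t)]])
cor=[(-140,400,18),(120,400,18),(120,-420,18),(-140,-420,18)]
tp=[tc(*p) for p in[(12,252),(35,22),(775,65),(770,300)]]; sp=[sc(*p) for p in[(230,585),(5,513),(235,37),(360,68)]]
kt=[tc(*p) for p in[(48,48),(222,59),(409,71)]]; ks=[sc(*p) for p in[(50,447),(117,308),(176,184)]]
def w(q,P): return L([*(R(q[2])@L(P[:2])+q[:2]),P[2]])
def f(q,use=("top","side")):
    r=[]
    for i in range(4):
        if "top" in use:r+=list(proj("top",w(q,cor[i]))-tp[i])
        if "side" in use:r+=list(proj("side",w(q,cor[i]))-sp[i])
    for i in range(3):
        P=w(q,(68,q[3+i],120))
        if "top" in use:r+=list(proj("top",P)-kt[i])
        if "side" in use:r+=list(proj("side",P)-ks[i])
    return L(r)
for u in(("top",),("side",),("top","side")):
    s=least_squares(f,[450,0,0,360,190,-30],args=(u,)); q=s.x; print(u,np.round(q,3)); print(np.round(s.fun,1).tolist())
inv=lambda P:R(q[2]).T@(P[:2]-q[:2])
for n,g,u,v in[("L","top",391,220),("R","top",695,246),("L","side",283,237),("R","side",348,77)]:
    P=back(g,tc(u,v) if g=="top" else sc(u,v),78); print(n,g,P.round(1),inv(P).round(1))
for u,v in[(233,180),(320,188),(306,246),(226,234)]:
    P=back("top",tc(u,v),43); print("off",P.round(1),inv(P).round(1))
E
```

```text
('top',) [ 5.24820e+02  1.29690e+01 -9.00000e-02  3.55357e+02  1.73450e+02
 -2.10530e+01]
[-0.1, 0.4, -0.0, -0.7, 0.4, -0.5, -0.2, 0.3, -0.0, 0.3, -0.0, 0.2, 0.0, -0.1]
('side',) [ 5.26067e+02  1.55410e+01 -7.00000e-02  3.51889e+02  1.74151e+02
 -2.22460e+01]
[0.7, -0.3, -0.5, 0.8, -5.0, -0.6, 7.6, -0.4, 0.8, 0.4, -1.0, -0.4, -2.3, -1.0]
('top', 'side') [ 5.25030e+02  1.43770e+01 -8.00000e-02  3.53314e+02  1.73733e+02
 -2.19090e+01]
[-0.2, 1.5, -0.4, -0.6, -0.9, 0.4, -1.1, -0.4, -0.3, -1.7, -3.7, -0.8, -0.2, -0.9, 8.8, -0.1, -0.1, 1.4, 0.0, -0.1, -0.7, 0.6, -0.9, -1.1, -0.4, -0.2, -1.8, -1.3]
L top [440.3   9.4  78. ] [-84.1 -11.7]
R top [ 404.3 -306.3   78. ] [ -94.8 -329.2]
L side [438.8  13.3  78. ] [-85.8  -8. ]
R side [ 398.8 -296.8   78. ] [-101.1 -320.2]
off [491.6 179.   43. ] [-46.4 161.5]
off [480.3  85.5  43. ] [-50.3  67.4]
off [418.3 101.7  43. ] [-113.3   78.5]
off [433.6 187.2  43. ] [-104.9  165. ]
```

Top fit: board origin (525, 13), yaw −0.09, and middle stop pivot at board y≈141. Rail is at board x≈−84 to −95, y −12 to −330. I'll flip the stop first, shutting the fingers and going behind the paddle.

Emit:
step_arm --increments '[[[63.9, -52.4, 0], [0, 0, 9], 0], [[63.9, -52.4, 0], [0, 0, 18.4], 0], [[63.9, -52.4, 0], [0, 0, 18.4], 0], [[63.9, -52.4, 0], [0, 0, 18.4], 0], [[63.9, -52.4, 0], [0, 0, 18.4], 0], [[63.9, -52.4, 0], [0, 0, 18.4], 0], [[63.9, -52.4, 0], [0, 0, 18.4], 0], [[63.9, -52.4, 0], [0, 0, 18.4], 0]]'

```text
time_s: 1.2
eef_pos: [425.0, -111.7, 231.4]
ee_rot: [0.0, 0.999, -0.045, 0.0]
force: [0.8, -1.9, -0.4]
grip_width: -0.001
grip_force: 0.0
```

```bash
cat > b.py <<'E'
import numpy as np, sys
from rig import ctrl
from scipy.spatial.transform import Rotation as Ro
s=ctrl.sense(); p=s["eef_pos"]; q=s["ee_rot"]
r=Ro.from_quat([q[1],q[2],q[3],q[0]]).as_matrix()
t=-.09; R=np.array([[np.cos(t),-np.sin(t)],[np.sin(t),np.cos(t)]])
b=R.T@(p[:2]-[524.8,13.0])
print("t",s["time_s"],"board",b.round(1),"z",round(p[2],1),"yaw",np.arctan2(r[1,0],r[0,0]).round(3),"down",r[:,2].round(3),"F",np.round(s["force"],1))
if len(sys.argv)>1:
    g=np.array([float(v) for v in sys.argv[1:4]]); w=np.array([*(R@g[:2]+[524.8,13.0]),g[2]])
    print("inc cm",(r.T@(w-p)/10).round(2),"turn z deg",round(np.degrees(np.arctan2(r[1,0],r[0,0])-t),1))
E
python3 b.py 85 141.5 210
```

```text
t 1.2 board [ -88.2 -133.2] z 231.4 yaw -0.089 down [ 0. -0. -1.] F [ 0.8 -1.9 -0.4]
inc cm [ 17.33 -27.46   2.14] turn z deg 0.0
```

Emit:
step_arm --increments '[[[17.3, -27.5, 0], [0, 0, 0], 0], [[17.3, -27.5, 0], [0, 0, 0], 0], [[17.3, -27.5, 0], [0, 0, 0], 0], [[17.3, -27.5, 0], [0, 0, 0], 0], [[17.3, -27.5, 0], [0, 0, 0], 0], [[17.3, -27.5, 0], [0, 0, 0], 0], [[17.3, -27.5, 0], [0, 0, 0], 0], [[17.3, -27.5, 4], [0, 0, 0], 0]]'

```text
time_s: 2.2
eef_pos: [621.8, 143.6, 193.9]
ee_rot: [-0.0, 0.999, -0.045, 0.003]
force: [-0.0, -0.8, -1.6]
grip_width: 0.0
grip_force: 0.0
```

```bash
python3 b.py 87 141.5 131; python3 - <<'E'
from rig import ctrl
import cv2
t=ctrl.capture("top")["img"][110:230,140:310,::-1]; s=ctrl.capture("side")["img"][130:330,120:280,::-1]
import numpy as np
t=cv2.resize(t,None,fx=2.5,fy=2.5,interpolation=cv2.INTER_CUBIC); s=cv2.resize(s,None,fx=2.2,fy=2.2,interpolation=cv2.INTER_CUBIC)
o=np.zeros((max(t.shape[0],s.shape[0]),t.shape[1]+s.shape[1],3),np.uint8); o[:t.shape[0],:t.shape[1]]=t; o[:s.shape[0],t.shape[1]:]=s
cv2.imwrite("pics/p1.png",o); print(o.shape)
E
```

```text
t 2.2 board [ 84.9 138.8] z 193.9 yaw -0.091 down [ 0.006 -0.    -1.   ] F [-0.  -0.8 -1.6]
inc cm [ 0.17 -0.27  6.29] turn z deg -0.0
(440, 777, 3)
```

View pics/p1.png

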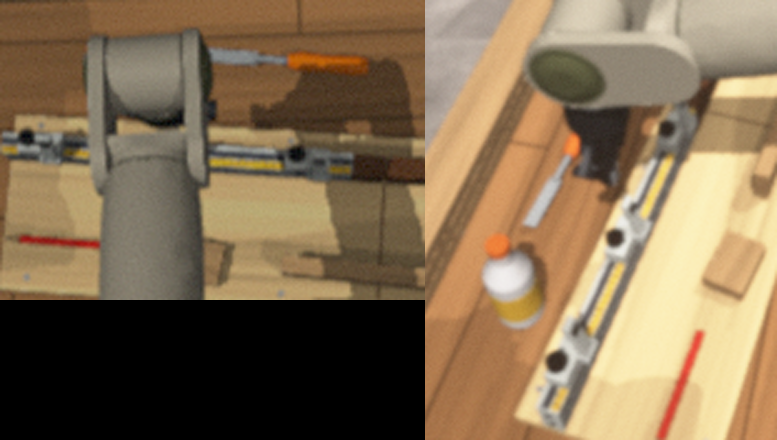

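The fingers (605,180 in the side crop) stand over the back of the fence by the middle stop (620,235), with the glue bottle clear. Descending and sweeping back towards the robot.

Emit:
step_arm --increments '[[[0.2, 0, 3], [0, 0, 0], 0], [[0.2, 0, 6.1], [0, 0, 0], 0], [[0.2, 0, 6.1], [0, 0, 0], 0], [[-1, 0, 6.1], [0, 0, 0], 0], [[-2, 0, 6.1], [0, 0, 0], 0], [[-3, 0, 6.1], [0, 0, 0], 0], [[-4.2, 0, 6.1], [0, 0, 0], 0], [[-5.4, 0, 6.1], [0, 0, 0], 0]]'

```text
time_s: 3.3
eef_pos: [566.6, 149.7, 131.0]
ee_rot: [-0.0, 0.999, -0.045, 0.0]
force: [-0.1, 0.2, -0.2]
grip_width: 0.003
grip_force: 0.0
```

Emit:
step_arm --increments '[[[-1.2, 0, 0], [0, 0, 0], 0], [[-2.4, 0, 0], [0, 0, 0], 0], [[-2.4, 0, 0], [0, 0, 0], 0], [[-2.4, 0, -3], [0, 0, 0], 0], [[-2.4, 0, -8], [0, 0, 0], 0], [[-5, 6, -8], [0, 0, 0], 100], [[-10, 12, -8], [0, 0, 0], 100], [[-14, 18, -8], [0, 0, 0], 100]]'

```text
time_s: 4.3
eef_pos: [428.4, 3.1, 210.4]
ee_rot: [0.0, 0.999, -0.044, 0.0]
force: [1.0, -0.2, 0.7]
grip_width: 0.633
grip_force: 0.0
```

```bash
python3 b.py -150 -170 150
```

```text
t 4.3 board [-95.1 -18.5] z 210.4 yaw -0.089 down [ 0.001 -0.    -1.   ] F [ 1.  -0.2  0.7]
inc cm [-5.51 15.14  6.04] turn z deg 0.1
```

Emit:
step_arm --increments '[[[-4.7, 6, 0], [0, 0, 2], 100], [[-4.7, 12, 0], [0, 0, 2], 100], [[-4.7, 15.1, 0], [0, 0, 2], 100], [[-4.7, 15.1, 2], [0, 0, 2], 100], [[-4.7, 15.1, 6], [0, 0, 2], 100], [[-4.7, 15.1, 11], [0, 0, 2], 100], [[-4.7, 15.1, 15.7], [0, 0, 2], 100], [[-4.7, 15.1, 15.7], [0, 0, 2], 100]]'

```text
time_s: 5.3
eef_pos: [368.1, -141.1, 51.7]
ee_rot: [-0.002, 0.998, -0.062, -0.002]
force: [0.4, -0.4, 0.5]
grip_width: 0.996
grip_force: 0.0
```

```bash
python3 b.py -102 -170 53;  python3 - <<'E'
from rig import ctrl
import cv2
t=ctrl.capture("top")["img"][140:270,136:386,::-1]; s=ctrl.capture("side")["img"][100:340,150:330,::-1]
import numpy as np
t=cv2.resize(t,None,fx=1.8,fy=1.8,interpolation=cv2.INTER_CUBIC); s=cv2.resize(s,None,fx=1.9,fy=1.9,interpolation=cv2.INTER_CUBIC)
o=np.zeros((max(t.shape[0],s.shape[0]),t.shape[1]+s.shape[1],3),np.uint8); o[:t.shape[0],:t.shape[1]]=t; o[:s.shape[0],t.shape[1]:]=s
cv2.imwrite("pics/p2.png",o); print(o.shape)
E
```

```text
t 5.3 board [-142.2 -167.6] z 51.7 yaw -0.124 down [-0.005  0.004 -1.   ] F [ 0.4 -0.4  0.5]
inc cm [ 4.03  0.1  -0.15] turn z deg -2.0
(456, 792, 3)
```

View pics/p2.png

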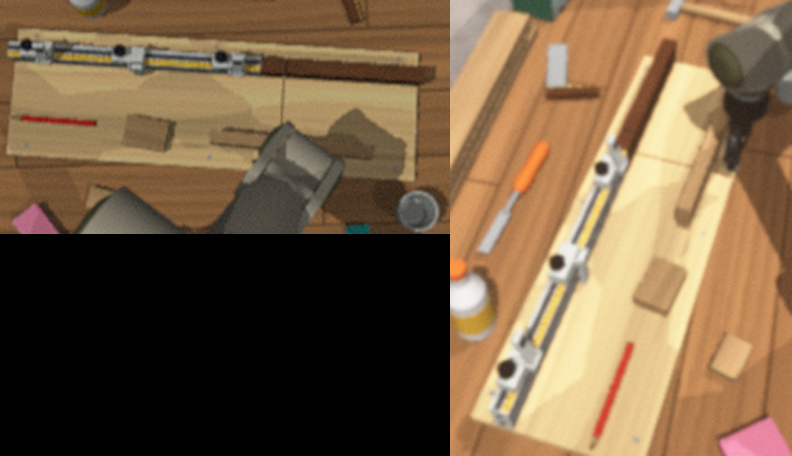

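The middle stop now seems to hang in front of the fence (583,268), and the fingers are in front of the rail at (735,150). Pushing the rail over.

Emit:
step_arm --increments '[[[1, 0, 0], [0, 0, 0], 100], [[2, 0, 0], [0, 0, 0], 100], [[2.6, 0, 0], [0, 0, 0], 100], [[3.2, 0, 0], [0, 0, 0], 100], [[3.8, 0, 0], [0, 0, 0], 100], [[4.4, 0, 0], [0, 0, 0], 100], [[5.0, 0, 0], [0, 0, 0], 100], [[5.6, 0, 0], [0, 0, 0], 100]]'

```text
time_s: 6.4
eef_pos: [425.2, -148.9, 53.3]
ee_rot: [0.0, 0.998, -0.062, 0.0]
force: [-0.7, 0.5, 0.4]
grip_width: 0.998
grip_force: 0.0
```

Emit:
step_arm --increments '[[[0.6, 0, 0], [0, 0, 0], 100], [[1, 0, 0], [0, 0, 0], 100], [[1, 0, 0], [0, 0, 0], 100], [[-1, 0, 0], [0, 0, 0], 100], [[-3, 0, 0], [0, 0, 0], 100], [[-3, 0, 0], [0, 0, 0], 100]]'

```text
time_s: 7.15
eef_pos: [394.3, -144.9, 53.3]
ee_rot: [-0.0, 0.998, -0.062, -0.0]
force: [-0.5, 0.7, -0.9]
grip_width: 0.998
grip_force: 0.0
```

```bash
python3 b.py -60 -170 22;  cat > pic.py <<'E'
from rig import ctrl
import cv2, sys, numpy as np
T=ctrl.capture("top")["img"];S=ctrl.capture("side")["img"]
np.save("T.npy",T);np.save("S.npy",S)
t=T[140:260,136:386,::-1]; s=S[100:340,150:330,::-1]
t=cv2.resize(t,None,fx=1.8,fy=1.8,interpolation=cv2.INTER_CUBIC); s=cv2.resize(s,None,fx=1.9,fy=1.9,interpolation=cv2.INTER_CUBIC)
o=np.zeros((max(t.shape[0],s.shape[0]),t.shape[1]+s.shape[1],3),np.uint8); o[:t.shape[0],:t.shape[1]]=t; o[:s.shape[0],t.shape[1]:]=s
cv2.imwrite(sys.argv[1],o)
E
python3 pic.py pics/p3.png
```

```text
t 7.15 board [-115.7 -169. ] z 53.3 yaw -0.125 down [-0.  0. -1.] F [-0.5  0.7 -0.9]
inc cm [ 5.58 -0.09  3.13] turn z deg -2.0
```

View pics/p3.png

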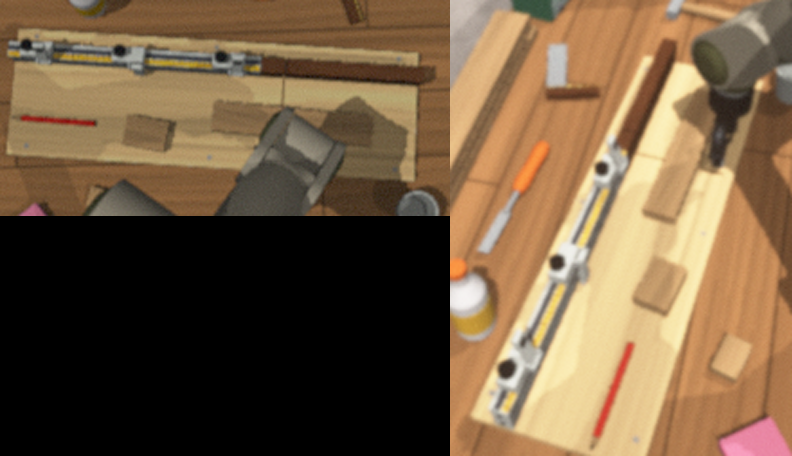

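The rail lies flat: left end at (212,118) in the top crop, clear of the offcut. Lowering behind it and pushing towards the fence.

Emit:
step_arm --increments '[[[0, 0, 1.5], [0, 0, -1], 100], [[0, 0, 2.9], [0, 0, -2], 100], [[0, 0, 2.9], [0, 0, -2], 100], [[1, 0, 2.9], [0, 0, -2], 100], [[2, 0, 2.9], [0, 0, -2], 100], [[3, 0, 2.9], [0, 0, -2], 100], [[4, 0, 2.9], [0, 0, -2], 100], [[5, 0, 2.9], [0, 0, -2], 100]]'

```text
time_s: 8.25
eef_pos: [445.2, -151.3, 24.3]
ee_rot: [-0.0, 0.999, -0.045, -0.0]
force: [-2.6, 0.6, 2.1]
grip_width: 1.001
grip_force: 1.3
```

Emit:
step_arm --increments '[[[0.8, 0, 0], [0, 0, 0], 100], [[1.6, 0, 0], [0, 0, 0], 100], [[2.2, 0, 0], [0, 0, 0], 100], [[2.6, 0, 0], [0, 0, 0], 100], [[3.0, 0, 0], [0, 0, 0], 100], [[3.3, 0, 0], [0, 0, 0], 100], [[3.6, 0, 0], [0, 0, 0], 100], [[3.8, 0, 0], [0, 0, 0], 100]]'

```text
time_s: 9.25
eef_pos: [482.6, -154.7, 24.3]
ee_rot: [-0.0, 0.999, -0.045, 0.0]
force: [-2.6, 0.7, 0.5]
grip_width: 1.002
grip_force: 1.0
```

```bash
python3 b.py -21 -170 22
```

```text
t 9.25 board [ -26.9 -170.8] z 24.3 yaw -0.089 down [ 0.  0. -1.] F [-2.6  0.7  0.5]
inc cm [ 0.59 -0.08  0.23] turn z deg 0.0
```

Emit:
step_arm --increments '[[[0.2, 0, 0], [0, 0, 0], 100], [[0.4, 0, 0], [0, 0, 0], 100], [[0.6, 0, 0], [0, 0, 0], 100], [[0.6, 0, 0], [0, 0, 0], 100]]'

```text
time_s: 9.75
eef_pos: [487.3, -154.9, 24.1]
ee_rot: [-0.001, 0.999, -0.045, -0.002]
force: [-9.2, 0.6, 4.2]
grip_width: 0.999
grip_force: 4.5
```

Emit:
step_arm --increments '[[[0.1, 0, 0], [0, 0, 0], 100], [[0.2, 0, 0], [0, 0, 0], 100], [[0.3, 0, 0], [0, 0, 0], 100], [[0.3, 0, 0], [0, 0, 0], 100]]'

```text
time_s: 10.25
eef_pos: [487.6, -154.8, 23.9]
ee_rot: [-0.001, 0.999, -0.045, -0.005]
force: [-25.7, -0.6, 15.4]
grip_width: 1.002
grip_force: 13.0
```

Flush against the fence (25 N). Next I go round to the rail's right end with the fingers shut.

Emit:
step_arm --increments '[[[-2, 0, 0], [0, 0, 0], 100], [[-3, 0, -4], [0, 0, 0], 50], [[-3, 2, -9], [0, 0, 0], 0], [[0, 7, -12], [0, 0, 0], 0], [[4.5, 13, -12], [0, 0, 0], 0], [[4.5, 19, -12], [0, 0, 0], 0], [[4.5, 23, -12], [0, 0, 0], 0], [[4.5, 23, -12], [0, 0, 0], 0]]'

```text
time_s: 11.25
eef_pos: [515.0, -391.8, 143.6]
ee_rot: [0.0, 0.999, -0.047, 0.0]
force: [-0.4, 0.2, -0.4]
grip_width: -0.005
grip_force: 0.0
```

```bash
python3 b.py 27 -400 29; python3 pic.py pics/p4.png
```

```text
t 11.25 board [  26.7 -404.1] z 143.6 yaw -0.093 down [ 0.    -0.001 -1.   ] F [-0.4  0.2 -0.4]
inc cm [ 0.03 -0.41 11.46] turn z deg -0.2
```

View pics/p4.png

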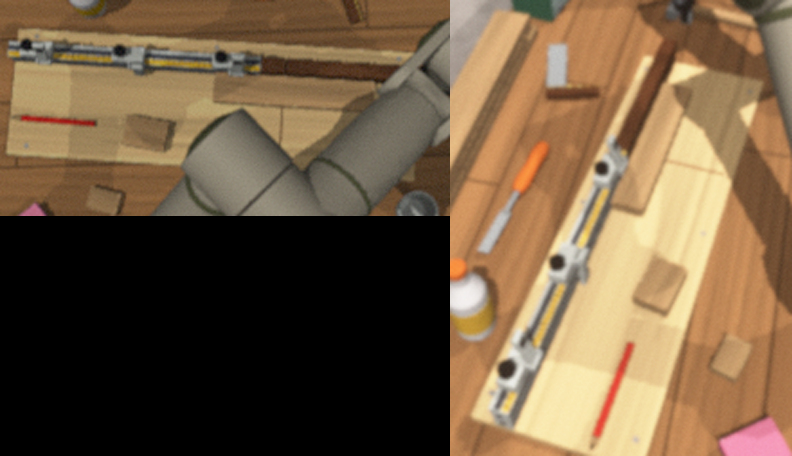

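The rail is flush along the fence, with its left end at (213,90) in the top crop. The middle paddle hangs in front of the fence (583,268 in the side crop). Lowering at the right end, then pushing left.

Emit:
step_arm --increments '[[[0, 0, 5], [0, 0, 0], 0], [[0, 0, 10], [0, 0, 0], 0], [[0, 0, 11.4], [0, 0, 0], 0], [[0, -2, 11.4], [0, 0, 0], 0], [[0, -4, 11.4], [0, 0, 0], 0], [[0, -5, 11.4], [0, 0, 0], 0], [[0, -6, 11.4], [0, 0, 0], 0], [[0, -7, 11.4], [0, 0, 0], 0]]'

```text
time_s: 12.35
eef_pos: [522.4, -319.1, 31.0]
ee_rot: [0.001, 0.999, -0.045, 0.001]
force: [0.1, -3.0, 2.2]
grip_width: 0.003
grip_force: 1.3
```

Emit:
step_arm --increments '[[[0, -1.2, 0], [0, 0, 0], 0], [[0, -2.4, 0], [0, 0, 0], 0], [[0, -3.6, 0], [0, 0, 0], 0], [[0, -4.8, 0], [0, 0, 0], 0], [[0, -6, 0], [0, 0, 0], 0], [[0, -7.2, 0], [0, 0, 0], 0], [[0, -8.4, 0], [0, 0, 0], 0], [[0, -9.4, 0], [0, 0, 0], 0]]'

```text
time_s: 13.35
eef_pos: [530.5, -224.4, 30.3]
ee_rot: [-0.0, 0.999, -0.045, -0.0]
force: [-0.5, -2.3, 0.5]
grip_width: -0.004
grip_force: 0.9
```

```bash
python3 b.py 27 -203 30; python3 pic.py pics/p5.png
```

```text
t 13.35 board [  27.  -235.9] z 30.3 yaw -0.089 down [-0.  0. -1.] F [-0.5 -2.3  0.5]
inc cm [ 0.01 -3.29  0.03] turn z deg 0.0
```

View pics/p5.png

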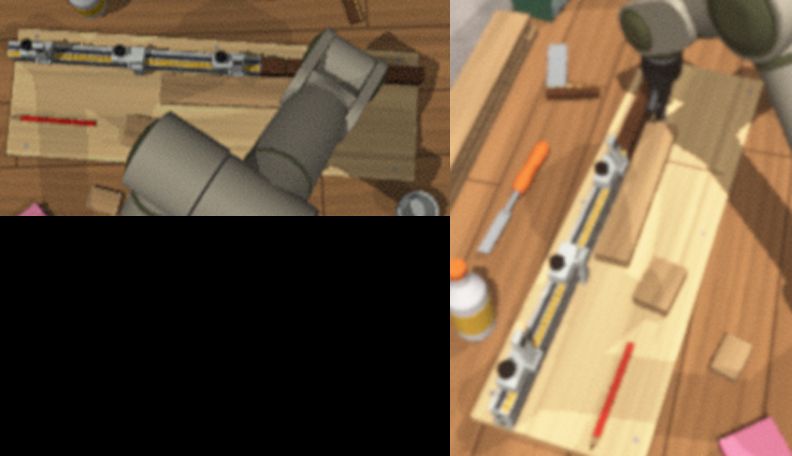

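The rail is moving along flush; its left end is at (600,258) in the side crop, about 3 cm short of the paddle. Continuing in finer steps.

Emit:
step_arm --increments '[[[0, -0.7, 0], [0, 0, 0], 0], [[0, -1.4, 0], [0, 0, 0], 0], [[0, -2, 0], [0, 0, 0], 0], [[0, -2.4, 0], [0, 0, 0], 0], [[0, -2.7, 0], [0, 0, 0], 0], [[0, -2.9, 0], [0, 0, 0], 0]]'

```text
time_s: 14.2
eef_pos: [533.0, -196.2, 30.3]
ee_rot: [0.0, 0.999, -0.045, 0.0]
force: [-0.7, -1.2, -0.1]
grip_width: 0.004
grip_force: 0.6
```

Emit:
step_arm --increments '[[[0, -0.2, 0], [0, 0, 0], 0], [[0, -0.4, 0], [0, 0, 0], 0], [[0, -0.4, 0], [0, 0, 0], 0]]'

```text
time_s: 14.58
eef_pos: [533.4, -192.2, 30.3]
ee_rot: [-0.0, 0.999, -0.045, -0.0]
force: [-0.8, 0.4, 0.1]
grip_width: -0.002
grip_force: 0.1
```

Emit:
step_arm --increments '[[[0, -0.2, 0], [0, 0, 0], 0], [[0, -0.4, 0], [0, 0, 0], 0], [[0, -0.4, 0], [0, 0, 0], 0]]'

```text
time_s: 14.95
eef_pos: [533.8, -189.3, 30.5]
ee_rot: [0.001, 0.999, -0.045, 0.0]
force: [-0.9, -6.3, -0.6]
grip_width: 0.001
grip_force: 3.3
```

```bash
python3 b.py 27 -203 30; python3 pic.py pics/p6.png
```

```text
t 14.95 board [  27.2 -200.7] z 30.5 yaw -0.089 down [ 0.001 -0.002 -1.   ] F [-0.9 -6.3 -0.6]
inc cm [-0.02  0.23  0.05] turn z deg 0.1
```

View pics/p6.png

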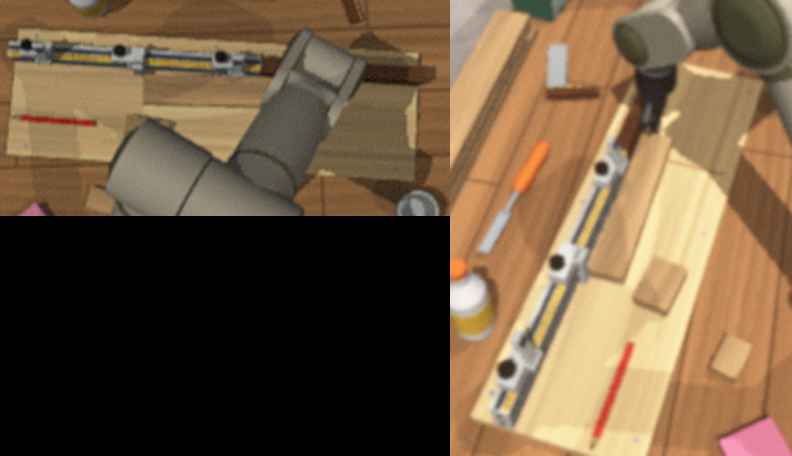

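The left end is at the paddle (595,270) and the force rose to 6 N. Final nudge, then back off and seat the rail against the fence from the front.

Emit:
step_arm --increments '[[[0, -0.15, 0], [0, 0, 0], 0], [[0, -0.15, 0], [0, 0, 0], 0]]'

```text
time_s: 15.3
eef_pos: [534.1, -189.0, 30.8]
ee_rot: [0.002, 0.999, -0.045, 0.001]
force: [-2.0, -11.0, -1.4]
grip_width: -0.003
grip_force: 5.9
```

Emit:
step_arm --increments '[[[0, 1, 0], [0, 0, 0], 0], [[0, 3, -3], [0, 0, 0], 0], [[-2, 3, -9], [0, 0, 0], 30], [[-8, -2, -9], [0, 0, 0], 100], [[-8, -8, -9], [0, 0, 0], 100], [[-8, -14, -9], [0, 0, 0], 100], [[-8, -17, -6], [0, 0, 0], 100], [[-8, -17, -2], [0, 0, 0], 100]]'

```text
time_s: 16.3
eef_pos: [469.8, -8.3, 50.2]
ee_rot: [-0.0, 0.999, -0.043, 0.001]
force: [0.1, -1.2, -0.2]
grip_width: 1.001
grip_force: 0.0
```

```bash
python3 b.py -21 -30 24; cat > m.py <<'E'
# compare wood (rail) footprint in side and top: predict edges
from h import *
E

```

```text
t 16.3 board [-52.9 -26.1] z 50.2 yaw -0.086 down [ 0.002  0.    -1.   ] F [ 0.1 -1.2 -0.2]
inc cm [3.18 0.4  2.63] turn z deg 0.2
```

Emit:
step_arm --increments '[[[0, 0, 2.4], [0, 0, 0], 100], [[0, 0, 2.4], [0, 0, 0], 100], [[1, 0, 2.4], [0, 0, 0], 100], [[2, 0, 2.4], [0, 0, 0], 100], [[2.6, 0, 2.4], [0, 0, 0], 100], [[3, 0, 2.4], [0, 0, 0], 100], [[3.3, 0, 2.4], [0, 0, 0], 100], [[3.3, 0, 2.4], [0, 0, 0], 100]]'

```text
time_s: 17.3
eef_pos: [500.8, -13.1, 26.0]
ee_rot: [-0.0, 0.999, -0.045, -0.002]
force: [-8.0, 0.6, 5.6]
grip_width: 0.999
grip_force: 4.3
```

Emit:
step_arm --increments '[[[0.2, 0, 0], [0, 0, 0], 100], [[0.3, 0, 0], [0, 0, 0], 100], [[0.3, 0, 0], [0, 0, 0], 100]]'

```text
time_s: 17.68
eef_pos: [501.1, -13.0, 25.8]
ee_rot: [-0.001, 0.999, -0.045, -0.006]
force: [-22.9, 0.7, 15.4]
grip_width: 1.001
grip_force: 11.4
```

```bash
python3 b.py
```

```text
t 17.675 board [-21.3 -28. ] z 25.8 yaw -0.089 down [-0.011  0.002 -1.   ] F [-22.9   0.7  15.4]
```

Emit:
step_arm --increments '[[[-1, 0, 0], [0, 0, 0], 100], [[-3, 0, 0], [0, 0, 0], 100], [[-4, 0, -5], [0, 0, 0], 100], [[-5, 4, -12], [0, 0, 0], 100], [[-8, 10, -14], [0, 0, 0], 100], [[-11, 16, -14], [0, 0, 0], 100], [[-14, 22, -14], [0, 0, 0], 100], [[-17, 28, -14], [0, 0, 0], 100]]'

```text
time_s: 18.68
eef_pos: [327.7, -250.2, 166.5]
ee_rot: [0.001, 0.999, -0.045, 0.001]
force: [1.0, -0.9, -0.6]
grip_width: 1.003
grip_force: 0.0
```

```bash
cat > m.py <<'E'
from rig import ctrl
from h import *
import cv2
print(ctrl.sense()["time_s"],ctrl.sense()["eef_pos"].round())
t=-.09; R=np.array([[np.cos(t),-np.sin(t)],[np.sin(t),np.cos(t)]])
for n in("top","side"):
    im=cv2.GaussianBlur(ctrl.capture(n)["img"],(0,0),.6).astype(np.float32)
    def prof(xs,ys,z):
        P=[proj(n,np.array([*(R@np.array([x,y])+[524.8,13.]),z])) for x,y in zip(xs,ys)]
        m=np.array(P,np.float32); return cv2.remap(im,m[:,0][:,None],m[:,1][:,None],cv2.INTER_LINEAR)[:,0].astype(int)
    for x in(5,20):
        ys=np.arange(100,165,4); print(n,"left end x",x,[(int(y),c.tolist()) for y,c in zip(ys,prof([x]*len(ys),ys,43))])
    if n=="top":
        for y in(110,80,-80,-170):
            xs=np.arange(-30,60,4); print("front y",y,[(int(x),int(c.sum())) for x,c in zip(xs,prof(xs,[y]*len(xs),43))])
        ys=np.arange(-210,-165,4); print("right",[(int(y),c.tolist()) for y,c in zip(ys,prof([10]*len(ys),ys,43))])
E
python3 m.py
```

```text
18.675 [ 328. -250.  166.]
top left end x 5 [(100, [145, 115, 77]), (104, [152, 119, 81]), (108, [154, 122, 84]), (112, [153, 122, 83]), (116, [152, 122, 82]), (120, [153, 122, 82]), (124, [153, 121, 82]), (128, [154, 123, 84]), (132, [158, 129, 88]), (136, [166, 138, 95]), (140, [173, 147, 103]), (144, [178, 155, 108]), (148, [180, 159, 111]), (152, [182, 161, 111]), (156, [182, 161, 111]), (160, [182, 161, 111]), (164, [181, 161, 111])]
top left end x 20 [(100, [145, 115, 78]), (104, [144, 114, 78]), (108, [143, 113, 78]), (112, [143, 113, 77]), (116, [141, 112, 77]), (120, [139, 111, 76]), (124, [140, 111, 75]), (128, [141, 112, 76]), (132, [146, 119, 82]), (136, [155, 129, 89]), (140, [166, 138, 97]), (144, [177, 149, 102]), (148, [182, 153, 106]), (152, [181, 153, 105]), (156, [182, 154, 105]), (160, [183, 155, 108]), (164, [182, 154, 108])]
front y 110 [(-30, 409), (-26, 410), (-22, 408), (-18, 399), (-14, 356), (-10, 308), (-6, 320), (-2, 342), (2, 359), (6, 356), (10, 343), (14, 334), (18, 331), (22, 334), (26, 330), (30, 320), (34, 326), (38, 337), (42, 327), (46, 285), (50,
[... 1285 characters left out ...]
, 184, 130]), (124, [225, 182, 128]), (128, [215, 173, 120]), (132, [191, 150, 104]), (136, [167, 130, 90]), (140, [171, 135, 94]), (144, [205, 170, 120]), (148, [231, 202, 145]), (152, [240, 218, 159]), (156, [245, 225, 166]), (160, [248, 231, 174]), (164, [249, 234, 179])]
side left end x 20 [(100, [218, 174, 121]), (104, [218, 175, 122]), (108, [218, 174, 122]), (112, [217, 174, 122]), (116, [217, 174, 122]), (120, [216, 172, 121]), (124, [213, 169, 118]), (128, [203, 160, 112]), (132, [183, 142, 99]), (136, [163, 126, 88]), (140, [172, 136, 96]), (144, [203, 167, 119]), (148, [227, 194, 141]), (152, [236, 208, 152]), (156, [241, 216, 159]), (160, [246, 226, 168]), (164, [248, 230, 173])]
```

Edges agree: the front edge is straight along the whole length, and the left end is at the paddle's expected place. Handing in.

```bash
python3 -c "
from rig import ctrl
print(ctrl.finish_job())"
```

```text
the job is handed in; nothing more can be done
None
```

I handed the job in at about 19 s. The rail lies flat and flush along the fence, its left end against the lowered middle stop, and the other two stops were not touched. No verdict came back; the last check of the rail's position was from edge measurements in the images, and I did not measure the stop angles.

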